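# Tip the used electrodes into the basin

## Robot

A 7-joint arm with a two-finger parallel gripper is mounted at the origin on a cart in front of the work surface, level with it; the furniture and walls round the work are solid. World frame = base frame: x ahead of the robot, y to its left, z up, the work surface at z = 0. Lengths are in m, angles in rad, forces in N, time in s.
With the tool pointing down it reaches from about 0.35 to 0.9 m from the base axis. Payload 7.2 kg.
Tool frame: the origin (TCP) lies at the very end of the fingers, on their centre line; the grasp point (between the pads) lies ctrl.tcp_to_grasp behind it (ctrl.tcp_to_grasp is the distance from the TCP to the grasp point, in m); z points along the fingers, y is the direction in which the jaws open and shut (so a half turn about z gives the same grasp; the last joint's range is limited). The gripper opens to 85 mm and grips with 20 to 120 N. Pads are 22 mm wide; open, the fingers measure 114 mm over their backs; the gripper's body (76 mm by 85 mm) begins 54 mm behind the grasp point. The pads swing forward as they close: fully open they stand 13 mm farther back than shut.
Start: joints at [-1.286, 0.411, -0.013, 1.596, 0.006, 1.134, -0.082], TCP at [0.216, 0.587, 0.231] pointing down, gripper open.
Joint ranges: [-2.95, 2.95], [-0.29, 1.99], [-1.47, 1.44], [0.14, 2.54], [-1.03, 4.17], [0.13, 1.85], [-2.86, 2.86]. Speed limits (rad/s): [2.39, 2.39, 3.01, 3.01, 3.14, 3.14, 3.14].

## Interface

Orientations are given as a unit quaternion [w, x, y, z].
In Python, from station import ctrl, vision, regions_of, landmark_of gives the robot as it stands. The module is installed in compiled form; this text tells all that it offers.
- The arm moves only by the tool jog_arm, never from a script. Its argument "steps" is one flat list of numbers, 7 for each row, row after row: the finger opening in m, from 0 to 0.0854, then the shift along the tool's x, y, z in m, then the turn, a rotation vector about the tool's x, y, z in degrees. In form: [hand, x, y, z, rx, ry, rz, hand, x, y, z, rx, ry, rz, ...]. A call has 1 to 12 rows; each row is the pose to reach, as a shift and turn from the pose commanded when the call began, along the tool's axes at that moment; what a row does not reach only later rows make up. A row lasts 1/10 s, in which the tool goes at most 50 mm and 8.59 degrees, less where a joint would pass 70% of its speed; a pose out of reach is approached as far as the arm can. A call with a gripper value outside its range is refused whole. The fingers move at their own pace and stop on an object; the grip force is fixed at half the most. Time passes only in rows, so rows that repeat a pose let the fingers close. It gives the time, the measured TCP pose, the force and the opening at its end, in the units of the state.
- ctrl.read_state(): the state, without advancing time (a new reading comes with each control period).
- vision.read_camera(name): name is "scene" or "side" or "wrist"; returns (picture, depth): 420x560x3 uint8, red, green, blue; 420x560 float32, m along the optical axis (not along the pixel's ray), 0 where there is no reading.
- vision.get_calibration(name): a dict with "camera_matrix" (3x3 intrinsics, pixels), "cam_to_world" (4x4, takes a point from camera to world coordinates); the wrist camera has in their place "hand_eye" (4x4, takes a point from camera to tool coordinates, whose origin is the TCP and whose axes are the flange's). Camera axes: x right, y up, looking along -z (the intrinsics and any distortion apply to the point x, -y, -z); pixel columns grow to the right and rows downward; lengths in m; the calibration is good to about 2 mm. The wrist camera is an equidistant fisheye: a pixel r from the principal point sees the ray r / f radians off the axis. A picture is of the moment at which its call begins: read the wrist's pose just before it. get_calibration takes no time and is no camera call.
- ctrl.job_done(): hands the job in, once; it reports no verdict.
Trained networks look in the newest picture that a camera, given by its name, has taken for a name from the list of things; names that differ only in an ending like _2 or _b are one class to them, and where a whole thing is asked for, a point or a joint stands for the part that bears it (a point fixed in the world has none). Each returns a list of dicts, best first, with "conf" (0 to 1); they miss things now and then, are a little off and sometimes report something else, mostly with a low value. They report only what shows in the picture. A call takes as long as a camera call.
- regions_of(query, camera): "mask" (420x560 bool, what is visible of it) and "location" ([column, row] in pixels, amid what is visible of it).
- landmark_of(query, camera): "location" ([column, row] in pixels: a listed point, or the origin of a listed thing).
The state is a dict: "time": time; "q": joint angles; "joint_velocities": joint speeds; "joint_efforts": joint torques, N m; "tcp_pos": TCP position; "ee_rot": TCP orientation; "ft_force": force on the tool from outside, world axes, zero at the start; "wrist_torque": the same for the moment, N m; "width": finger opening in m.
Only numpy, scipy, OpenCV 4.12 (cv2) and the standard library are available. Lean on these libraries where they do the work, as an engineer would, in place of code of your own. Each camera call takes 0.05 s, during which the arm holds its last target. There are 200 camera calls.

## Task

Slide the open grey plastic basin up to the aluminium stand so that its opening lies under the pouring lip of the hinged steel tray, then lift the tray by its bar and tip all four used suction electrodes into the basin. Lower the tray gently back down to level rather than letting it drop, leaving the basin standing on the counter. Do not touch the electrodes themselves, and leave the other things round about where they are.

Things in the scene. Friction and masses are not known exactly. Their poses are not given: they have to be found in the camera images.
- stand: Aluminium stand fixed to the counter, 134 mm wide (its x) x 150 mm (its y), cheeks 62 mm high (85 mm at the hinge). Origin: centre of its underside, on the counter. The tray pours towards the stand's -y; the stand's flat front, against which the basin may be pushed, is the plane y = -75 mm from the origin. Its cheeks carry the tray's hinge 75 mm above the counter.
- tray (a joint): Hinge of the steel tray on the stand, rad: 0 = level, resting on the stand's rear bar; grows as the end with the bar is lifted; stops at 1.1. The hinge axis is the stand's x axis through point tray_hinge. The tray falls back to 0 when let go. Tray: 116 mm wide, 170 mm long, side and back walls 28 mm high, open at the pouring lip; about 0.45 kg.
- tray_hinge (a point): Middle of the hinge axis, fixed on the stand: 60 mm from the stand's origin towards the lip (-y) and 75 mm up. Its axes are the stand's.
- tray_lip (a point): Middle of the pouring lip, on the tray's floor: 45 mm beyond the hinge axis (30 mm beyond the stand's front) and 82 mm above the counter when level.
- tray_bar (a point): Middle of the round lifting bar (12 mm thick, 90 mm long, parallel to the hinge) at the tray's other end, 45 mm clear of its back wall; when level 170 mm from the hinge axis (stand +y) and 93 mm above the counter.
- basin: Loose grey plastic basin, rectangular, open on top: 170 mm (its x) x 160 mm (its y) x 60 mm high, walls 5 mm with a rolled rim 8 mm thick, about 0.35 kg. Origin: centre of its underside; z up.
- electrode_1: One of the four suction electrodes that stand on the steel tray: round dark rubber bulb (32 mm) on a small plated cup, 45 mm high. Origin: centre of the cup's underside; z towards the bulb.
- electrode_2: One of the four suction electrodes that stand on the steel tray: round dark rubber bulb (32 mm) on a small plated cup, 45 mm high. Origin: centre of the cup's underside; z towards the bulb.
- electrode_3: One of the four suction electrodes that stand on the steel tray: round dark rubber bulb (32 mm) on a small plated cup, 45 mm high. Origin: centre of the cup's underside; z towards the bulb.
- electrode_4: One of the four suction electrodes that stand on the steel tray: round dark rubber bulb (32 mm) on a small plated cup, 45 mm high. Origin: centre of the cup's underside; z towards the bulb.
- alcohol_bottle: Bystander: small white alcohol bottle with a cap, 41 mm across, 92 mm high. Origin: centre of its underside.
- thermometer: Bystander: white digital thermometer lying on the counter, 18 x 122 x 13 mm. Origin: underside, middle.
- tape_roll: Bystander: white roll of tape lying flat, 50 mm across, 26 mm high. Origin: centre of its underside.
- gauze_pack: Bystander: flat white packet, 59 x 83 x 12 mm. Origin: centre of its underside.
- patient_yoke: Bystander: small grey connector block with coloured plugs, 24 x 57 x 14 mm, behind the basin's path. Origin: centre of its underside.

How it is judged:
By the outcome, as a careful person would: the job done as asked, in the order asked, and still so for the second after the job is handed in, with the robot touching nothing.
It also fails if it takes over 64 s, if anything falls off the work surface, if the arm or the gripper's body presses on something with over 40 N, if the wrist force passes 120 N, or if a joint passes its speed limit or range.

## Working session

There is one attempt and no reset: what is moved stays moved. The work goes in short steps, Python scripts to look and compute and a tool call to move; the robot and the scene stay as the last step left them, time stands still between calls to the robot, and variables do not carry over. Pictures are saved under pics/ and viewed, about 8 in all and at most 12, crops included, and the job is handed in when it is done.

Besides the shell and the picture viewer there is one more tool, called after "Call:" in YAML: its name, and indented under it one key for each argument. jog_arm: Moves the arm, as the interface text tells. Its arguments: {"type":"object","properties":{"steps":{"type":"array","items":{"type":"number"}}},"required":["steps"]}

```bash
mkdir -p pics; cat > h.py <<'E'
import numpy as np, cv2
from station import ctrl, vision, regions_of, landmark_of
from scipy.spatial.transform import Rotation as R
def cloud(name,d):
    c=vision.get_calibration(name);K=np.array(c["camera_matrix"]);T=np.array(c["cam_to_world"])
    v,u=np.mgrid[0:420,0:560]
    p=np.stack([(u-K[0,2])/K[0,0]*d,-(v-K[1,2])/K[1,1]*d,-d],-1)
    return p@T[:3,:3].T+T[:3,3]
def snap(name):
    a,d=vision.read_camera(name);return a,d,(cloud(name,d) if name!="wrist" else None)
def save(fn,a): cv2.imwrite("pics/"+fn,cv2.cvtColor(a,cv2.COLOR_RGB2BGR))
def tool():
    s=ctrl.read_state();return np.array(s["tcp_pos"]),R.from_quat(np.roll(s["ee_rot"],-1))
E
python3 - <<'E'
from h import *
print(ctrl.read_state(), ctrl.tcp_to_grasp); print({k:np.round(v,3) if not isinstance(v,(str,)) else v for k,v in vision.get_calibration("scene").items()})
out=[]
for n in ["scene","side"]:
    a,d,P=snap(n); out.append(a); save(n+"0.png",a); np.save(n+"0.npy",P)
    for q in ["stand","tray_hinge","tray_lip","tray_bar","basin","electrode_1","alcohol_bottle","thermometer","tape_roll","gauze_pack","patient_yoke"]:
        for r in landmark_of(q,n)[:4 if q[0]=='e' else 1]:
            u,v=np.round(r["location"]).astype(int)
            print(n,q,round(r["conf"],2),u,v,P[min(max(v,0),419),min(max(u,0),559)].round(3))
E
```

```text
{'time': 0.0, 'q': array([-1.28619507,  0.41191092, -0.0127308 ,  1.59703727,  0.0056149 ,
        1.1343035 , -0.08217158]), 'joint_velocities': array([ 4.97367387e-04,  2.35808851e-04, -7.61602373e-04, -9.22808454e-04,
        2.37573057e-04,  7.86968957e-05, -2.67647942e-05]), 'joint_efforts': array([ 1.73931053e-04, -6.00636506e+01,  6.81889839e-01, -2.99407893e+01,
        1.37701782e-02,  1.04361051e-02, -2.27884118e-05]), 'tcp_pos': array([0.21581715, 0.58602928, 0.23044889]), 'ee_rot': array([-8.24144551e-05,  1.75449463e-01,  9.84488104e-01, -8.07433050e-04]), 'ft_force': array([ 0.12326128,  0.04185069, -0.56758179]), 'wrist_torque': array([ 0.03251983, -0.03726635, -0.02173683]), 'width': 0.08548803406902582} 0.0187
{'camera_matrix': array([[389.695,   0.   , 277.551],
       [  0.   , 389.695, 205.858],
       [  0.   ,   0.   ,   1.   ]]), 'cam_to_world': array([[ 0.826,  0.329, -0.458, -0.02 ],
       [-0.564,  0.49 , -0.665, -0.778],
       [ 0.006,  0.807,  0.59 ,  0.763],
       [ 0.   ,  0.   ,  0.   ,  1.   ]])}
scene stand 0.58 236 201 [0.421 0.084 0.079]
scene tr
[... 204 characters left out ...]
_1 0.6 234 177 [0.481 0.202 0.082]
scene electrode_1 0.59 228 185 [0.436 0.16  0.09 ]
scene electrode_1 0.58 242 181 [0.485 0.157 0.089]
scene electrode_1 0.53 223 177 [0.427 0.171 0.117]
scene alcohol_bottle 0.64 221 182 [0.431 0.199 0.082]
scene thermometer 0.72 224 180 [0.425 0.163 0.111]
scene tape_roll 0.94 350 337 [ 0.412 -0.437  0.022]
scene gauze_pack 0.72 373 307 [ 0.522 -0.401  0.012]
scene patient_yoke 0.62 324 221 [ 0.65  -0.065 -0.001]
side tray_bar 0.64 350 190 [ 0.428 -0.4    0.001]
side basin 0.61 308 212 [0.159 0.579 0.562]
side alcohol_bottle 0.79 220 342 [0.422 0.422 0.032]
side thermometer 0.71 184 321 [0.545 0.4   0.011]
side tape_roll 0.71 350 189 [ 0.429 -0.403  0.003]
```

```bash
python3 - <<'E'
import cv2,numpy as np
a=cv2.imread("pics/scene0.png");b=cv2.imread("pics/side0.png")
a=cv2.resize(a[120:380,130:470],None,fx=1.2,fy=1.2) if 0 else a
cv2.imwrite("pics/both0.png",np.hstack([a[100:400,130:460],b[100:400,100:500]]))
E
```

```text
(no output)
```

View pics/both0.png

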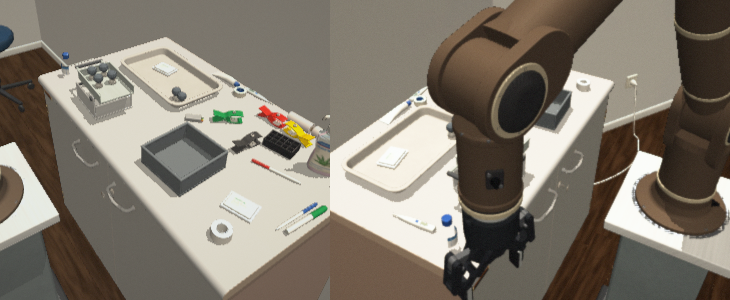

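View pics/side0.png

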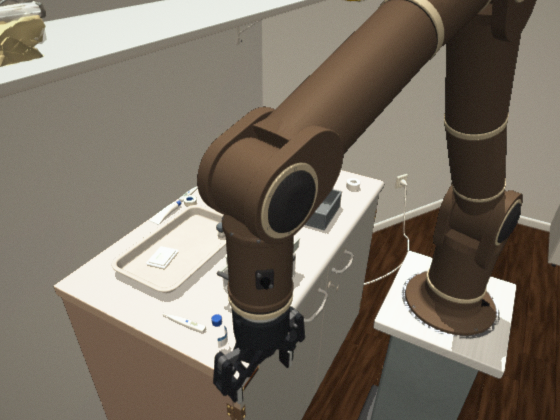

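The scene picture shows the stand with four electrodes around (235,190) and the lip facing the basin. The basin is around (314,255), the tape roll at (350,332) and the bottle at (196,165). In the side view the arm hides most of the work area. Next I fit poses from the depth cloud.

```bash
python3 - <<'E'
from h import *
P=np.load("scene0.npy").reshape(-1,3); A=cv2.cvtColor(cv2.imread("pics/scene0.png"),cv2.COLOR_BGR2RGB)
X=P[(P[:,0]>.3)&(P[:,0]<.75)&(P[:,1]>-.6)&(P[:,1]<.5)]
print("counter z",np.median(X[:,2][abs(X[:,2])<.02]))
# top-down height map, 2 mm
H=np.full((600,260),-1.);i=((.5-X[:,1])/.002).astype(int).clip(0,599);j=((X[:,0]-.3)/.002).astype(int).clip(0,259)
np.maximum.at(H,(i,j),X[:,2])
img=cv2.applyColorMap((np.clip(H/.14,0,1)*255).astype(np.uint8),cv2.COLORMAP_JET);img[H<-.5]=0
cv2.imwrite("pics/top0.png",np.rot90(img))
b=X[(abs(X[:,2]-.06)<.006)&(X[:,1]<.05)&(X[:,1]>-.35)]
print("basin rim",len(b),b.min(0),b.max(0),cv2.minAreaRect(b[:,:2].astype(np.float32)*1000))
for n in ["stand","tray_bar","basin"]:
  a,d=vision.read_camera("scene")
  for r in regions_of(n,"scene")[:2]:
    m=r["mask"].ravel();Q=P[m];Q=Q[Q[:,2]>.05]
    print(n,round(r["conf"],2),m.sum(),r["location"],Q.min(0).round(3),Q.max(0).round(3),cv2.minAreaRect(Q[:,:2].astype(np.float32)*1000))
E
```

```text
counter z -0.0007082903001491281
basin rim 649 [ 0.40869468 -0.28286855  0.05401183] [ 0.59135909 -0.10874017  0.06480107] ((499.5401916503906, -196.0098876953125), (174.55027770996094, 165.22659301757812), 4.342418193817139)
stand 0.64 2147 [233.5, 190.9] [-0.02  -0.778  0.05 ] [0.527 0.302 0.763] ((285.4226379394531, -257.3096923828125), (1193.8629150390625, 171.66461181640625), 67.79486083984375)
tray_bar 0.75 1045 [236.1, 187.2] [-0.02  -0.778  0.078] [0.526 0.3   0.763] ((285.787841796875, -257.81072998046875), (1194.508056640625, 163.50900268554688), 67.35281372070312)
basin 0.73 3969 [314.9, 255.4] [-0.02  -0.778  0.05 ] [ 0.59  -0.109  0.763] ((248.94583129882812, -405.9111328125), (888.8551635742188, 225.60403442382812), 39.90122985839844)
```

View pics/top0.png

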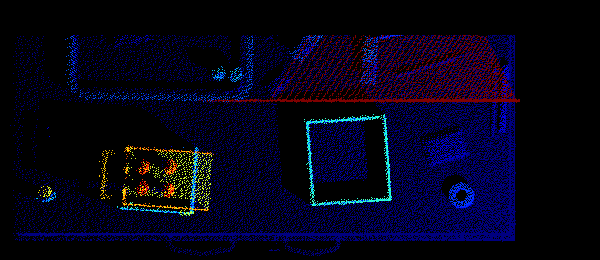

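Depth puts the basin rim at 174.6 x 165.2 mm, centre (0.4995, -0.196), yaw +4.3°, height 60 mm, which fits the given size. Next is the stand fit.

```bash
python3 - <<'E'
from h import *
P=np.load("scene0.npy").reshape(-1,3)
S=P[(P[:,0]>.36)&(P[:,0]<.57)&(P[:,1]>.04)&(P[:,1]<.34)&(P[:,2]>.03)&(P[:,2]<.14)]
w=S[(S[:,2]>.099)&(S[:,2]<.118)]
print("walls",cv2.minAreaRect(w[:,:2].astype(np.float32)*1000))
allr=S[S[:,2]>.07];print("all",cv2.minAreaRect(allr[:,:2].astype(np.float32)*1000), allr[:,2].max())
y0=S[:,1]
bar=S[(S[:,1]>.275)&(S[:,2]>.075)]; print("bar",len(bar),bar.min(0),bar.max(0)); 
c,d=np.polyfit(bar[:,0],bar[:,1],1);print("bar slope deg",np.degrees(np.arctan(c)), bar.mean(0))
# near side rail line & far
for th in np.radians([-5,-4.5,-4,-3.5,-3]):
  ex=np.array([np.cos(th),np.sin(th)]);ey=np.array([-np.sin(th),np.cos(th)])
  for nm,Q in (("all",allr),("low",S[(S[:,2]<.088)]),("wall",w)):
    u=Q[:,:2]@ex;v=Q[:,:2]@ey
    print(round(np.degrees(th),1),nm,"u",np.percentile(u,[.3,2,98,99.7]).round(4),"v",np.percentile(v,[.3,2,98,99.7]).round(4))
c=S[(S[:,2]<.06)];print("lowpts",c.min(0),c.max(0))
E
```

```text
walls ((464.952880859375, 186.19985961914062), (218.45884704589844, 119.37483215332031), 86.09661102294922)
all ((459.66668701171875, 189.47491455078125), (226.67002868652344, 130.11767578125), 85.11804962158203) 0.12866946831354953
bar 103 [0.42235475 0.27546849 0.08533569] [0.51859955 0.30195303 0.09922408]
bar slope deg -3.0317555645185954 [0.47020995 0.29080403 0.0950428 ]
-5.0 all u [0.3779 0.3874 0.5043 0.5061] v [0.1182 0.1206 0.3325 0.3381]
-5.0 low u [0.3776 0.3791 0.5047 0.5129] v [0.1183 0.1206 0.2885 0.2991]
-5.0 wall u [0.3868 0.3881 0.5052 0.5065] v [0.1179 0.1227 0.2908 0.3317]
-4.5 all u [0.3793 0.3895 0.5058 0.5075] v [0.1146 0.1166 0.3286 0.3338]
-4.5 low u [0.379  0.3811 0.5059 0.5142] v [0.1147 0.1167 0.2847 0.2957]
-4.5 wall u [0.3891 0.39   0.5072 0.5079] v [0.1135 0.119  0.2865 0.3279]
-4.0 all u [0.3807 0.3915 0.5072 0.5093] v [0.1103 0.1128 0.3248 0.3295]
-4.0 low u [0.3804 0.3829 0.5072 0.5155] v [0.111  0.1128 0.2809 0.2924]
-4.0 wall u [0.3913 0.3918 0.5088 0.5102] v [0.1094 0.1147 0.2828 0.324 ]
-3.5 all u [0.382  0.393  0.5088 0.5111] v [0.1066 0.109  0.3209 0.3252]
-3.5 low u [0.3818 0.3847 0.5089 0.5167] v [0.1072 0.1089 0.277  0.289 ]
-3.5 wall u [0.3926 0.3935 0.5107 0.5124] v [0.1051 0.1106 0.2792 0.3201]
-3.0 all u [0.3833 0.3942 0.5107 0.5131] v [0.103  0.1051 0.3167 0.3211]
-3.0 low u [0.3831 0.3862 0.5107 0.5179] v [0.1031 0.1051 0.2733 0.2856]
-3.0 wall u [0.3936 0.3946 0.5128 0.5144] v [0.1009 0.1066 0.2752 0.3162]
lowpts [0.39177142 0.10300266 0.03000709] [0.52478977 0.26501522 0.05991107]
```

```bash
cat >> h.py <<'E'
def down(phi,tilt=0):  # tool down, jaw axis (tool y) at world angle phi deg
    f=np.radians(phi);x=[-np.sin(f),np.cos(f),0];y=[np.cos(f),np.sin(f),0]
    return R.from_matrix(np.column_stack([x,y,[0,0,-1]]))
def go(p,phi,base=None):
    p0,r0=base or tool();d=r0.inv().apply(np.array(p)-p0);t=np.degrees((r0.inv()*down(phi)).as_rotvec())
    print("mm",(d*1000).round(1),"deg",t.round(2));return (np.array(p),down(phi))
E
python3 - <<'E'
from h import *
print(vision.get_calibration("wrist"))
b=go([.5053,-.2728,.17],94.3)
E
```

```text
{'camera_matrix': array([[325.1922621 ,   0.        , 279.58475823],
       [  0.        , 325.1922621 , 208.24684033],
       [  0.        ,   0.        ,   1.        ]]), 'hand_eye': array([[ 4.46439236e-04,  9.50132723e-01,  3.11845489e-01,
         8.02706559e-02],
       [ 9.99999014e-01, -9.06724233e-06, -1.40397642e-03,
        -2.53694144e-04],
       [-1.33113636e-03,  3.11845809e-01, -9.50131791e-01,
        -1.43584322e-01],
       [ 0.00000000e+00,  0.00000000e+00,  0.00000000e+00,
         1.00000000e+00]])}
mm [-568.4 -706.4   61.3] deg [ -0.     0.   -24.51]
```

Call:
jog_arm:
  steps: [0.06,-0.5684,-0.7064,0,0,0,-24.5,0.06,-0.5684,-0.7064,0,0,0,-24.5,0.06,-0.5684,-0.7064,0,0,0,-24.5,0.06,-0.5684,-0.7064,0,0,0,-24.5,0.06,-0.5684,-0.7064,0,0,0,-24.5,0.06,-0.5684,-0.7064,0,0,0,-24.5,0.06,-0.5684,-0.7064,0,0,0,-24.5,0.06,-0.5684,-0.7064,0,0,0,-24.5,0.06,-0.5684,-0.7064,0,0,0,-24.5,0.06,-0.5684,-0.7064,0,0,0,-24.5,0.06,-0.5684,-0.7064,0,0,0,-24.5,0.06,-0.5684,-0.7064,0,0,0,-24.5]

```text
time: 2.7
tcp_pos: [0.4078, 0.0159, 0.2318]
ee_rot: [0.001, -0.037, 0.999, 0.0]
ft_force: [1.5, 0.5, -0.5]
width: 0.0601
```

```bash
python3 - <<'E'
from h import *
b=go([.5053,-.2728,.14],94.3)
E
```

```text
mm [ -75.5 -295.2   91.7] deg [ 0.04  0.09 -0.  ]
```

Call:
jog_arm:
  steps: [0.05,-0.0755,-0.2952,0.0917,0,0,0,0.05,-0.0755,-0.2952,0.0917,0,0,0,0.05,-0.0755,-0.2952,0.0917,0,0,0,0.05,-0.0755,-0.2952,0.0917,0,0,0,0.05,-0.0755,-0.2952,0.0917,0,0,0,0.05,-0.0755,-0.2952,0.0917,0,0,0,0.05,-0.0755,-0.2952,0.0917,0,0,0,0.05,-0.0755,-0.2952,0.0917,0,0,0,0.05,-0.0755,-0.2952,0.0917,0,0,0,0.05,-0.0755,-0.2952,0.0917,0,0,0]

```text
time: 3.7
tcp_pos: [0.5049, -0.2693, 0.1399]
ee_rot: [0.0, -0.038, 0.999, 0.0]
ft_force: [0.2, -0.1, -1.3]
width: 0.0498
```

```bash
python3 - <<'E'
from h import *
print(tool()[0],ctrl.read_state()["time"])
b=go([.5053,-.2728,.026],94.3)
a,d,_=snap("wrist");save("w1.png",a)
P=snap("side")[2];save("s1.png",vision.read_camera("side")[0])
np.save("side1.npy",P)
E
```

```text
[ 0.50493081 -0.26930321  0.13993044] 3.7
mm [ -0.   -3.6 113.9] deg [0.05 0.03 0.07]
```

View pics/w1.png

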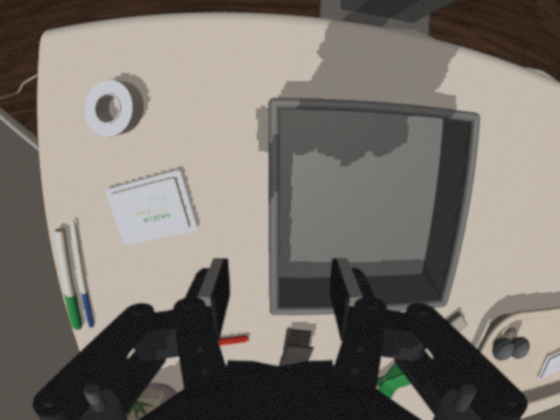

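The wrist view shows the near basin wall at column ~277, midway between the fingertips (218 and 342), and parallel to the pads. I'll descend and close.

Call:
jog_arm:
  steps: [0.05,0,0,0.04,0,0,0,0.05,0,0,0.08,0,0,0,0.05,0,0,0.1,0,0,0,0.05,0,0,0.114,0,0,0,0.05,0,0,0.114,0,0,0,0.0,0,0,0.114,0,0,0,0.0,0,0,0.114,0,0,0,0.0,0,0,0.114,0,0,0,0.0,0,0,0.114,0,0,0,0.0,0,0,0.114,0,0,0,0.0,0,0,0.114,0,0,0]

```text
time: 4.95
tcp_pos: [0.5057, -0.2715, 0.027]
ee_rot: [0.001, -0.037, 0.999, -0.0]
ft_force: [0.3, -0.3, 6.1]
width: 0.0041
```

```bash
python3 - <<'E'
from h import *
s=ctrl.read_state();print(s["tcp_pos"],s["width"],s["ft_force"])
b=go([.4479,-.0523,s["tcp_pos"][2]],86.1)
a,d,P=snap("scene");P=P.reshape(-1,3)
b=P[(abs(P[:,2]-.06)<.005)&(P[:,0]>.4)&(P[:,0]<.61)&(P[:,1]<.03)&(P[:,1]>-.26)]
print(cv2.minAreaRect(b[:,:2].astype(np.float32)*1000),b[:,1].max())
E
```

```text
[ 0.50573745 -0.27146226  0.02696222] 0.004071638600884707 [ 0.28398643 -0.33908787  6.10059717]
mm [ 41.4 222.9  -0.3] deg [-0.05  0.14  8.16]
((498.183837890625, -189.09103393554688), (174.43051147460938, 153.53634643554688), 3.9619405269622803) -0.10734828809928532
```

Call:
jog_arm:
  steps: [0,0.002,0.012,0,0,0,0.5,0,0.005,0.03,0,0,0,1.2,0,0.009,0.05,0,0,0,2,0,0.013,0.07,0,0,0,2.8,0,0.017,0.09,0,0,0,3.6,0,0.02,0.11,0,0,0,4.4,0,0.024,0.13,0,0,0,5.2,0,0.028,0.15,0,0,0,6,0,0.032,0.17,0,0,0,6.8,0,0.036,0.19,0,0,0,7.6,0,0.038,0.207,0,0,0,8.1,0,0.038,0.207,0,0,0,8.1]

```text
time: 6.2
tcp_pos: [0.4523, -0.0653, 0.0269]
ee_rot: [0.001, 0.033, 0.999, 0.001]
ft_force: [-0.9, 2.7, 15.6]
width: 0.0038
```

```bash
cat > fit.py <<'E'
from h import *
s=ctrl.read_state();print(s["time"],s["tcp_pos"],s["width"],s["ft_force"])
a,d,P=snap("scene");np.save("sc.npy",P);save("sc.png",a);P=P.reshape(-1,3)
th=np.radians(-3.9);ex=np.array([np.cos(th),np.sin(th)]);ey=np.array([-np.sin(th),np.cos(th)])
u,v=P[:,:2]@ex,P[:,:2]@ey
b=(abs(P[:,2]-.06)<.004)&(u>.34)&(u<.56)&(v<.15)&(v>-.035)
B=np.c_[u,v][b];print("uv rect",cv2.minAreaRect(B.astype(np.float32)*1000),np.percentile(B,[.5,2,98,99.5],axis=0).round(4).T)
for z0,z1 in((.02,.05),(.055,.063),(.07,.1)):
    k=(P[:,2]>z0)&(P[:,2]<z1)&(v>.09)&(v<.2)&(u>.37)&(u<.53);print(z0,np.percentile(v[k],[.5,2,10]).round(4) if k.sum() else 0)
go([.4479,-.0523,s["tcp_pos"][2]],86.1)
E
python3 fit.py; python3 -c "
import cv2;a=cv2.imread('pics/sc.png');cv2.imwrite('pics/sc1.png',cv2.resize(a[130:290,170:370],None,fx=3.5,fy=3.5))"
```

```text
6.2 [ 0.4523133  -0.06532633  0.02689329] 0.0038332614405496386 [-0.90829869  2.72174179 15.55973284]
uv rect ((454.2048645019531, 55.58247756958008), (171.7417755126953, 180.94384765625), 0.013065243139863014) [[ 0.3685  0.3689  0.5399  0.54  ]
 [-0.0349 -0.0348  0.1246  0.144 ]]
0.02 [0.0938 0.0984 0.116 ]
0.055 [0.0942 0.1005 0.1147]
0.07 [0.1095 0.111  0.1162]
mm [ 5.2 12.7 -0. ] deg [0.11 0.14 0.14]
```

View pics/sc1.png

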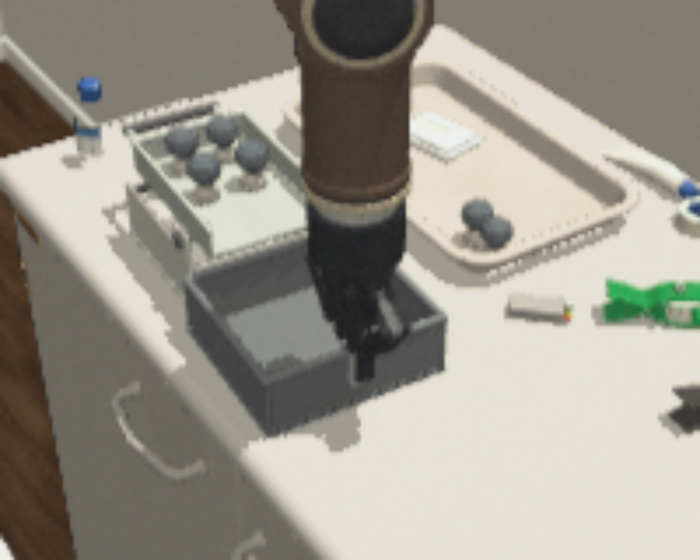

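The picture shows the basin (front corner at crop (190,285)) parallel to the stand and a little short of it. The fit agrees: front edge at v = 0.125, stand front at v = 0.138. I'll close the gap gently.

Call:
jog_arm:
  steps: [0,0.001,0.004,0,0,0,0,0,0.003,0.008,0,0,0,0,0,0.004,0.01,0,0,0,0,0,0.004,0.012,0,0,0,0,0,0.004,0.012,0,0,0,0]

```text
time: 6.75
tcp_pos: [0.4497, -0.056, 0.0269]
ee_rot: [0.002, 0.034, 0.999, -0.0]
ft_force: [0.9, -6.1, 12.4]
width: 0.0037
```

```bash
python3 fit.py
```

```text
6.75 [ 0.44974203 -0.0559982   0.02688808] 0.003748754283226771 [ 0.9470241  -6.07104778 12.38130126]
uv rect ((452.9087219238281, 55.672332763671875), (177.66722106933594, 175.27960205078125), 89.89997863769531) [[ 0.3654  0.3657  0.5355  0.5383]
 [-0.0321 -0.0301  0.1326  0.1415]]
0.02 [0.1237 0.1244 0.1261]
0.055 [0.0924 0.0974 0.1241]
0.07 [0.1106 0.1116 0.1171]
mm [ 2.1  3.6 -0. ] deg [-0.04  0.24 -0.  ]
```

Call:
jog_arm:
  steps: [0,0.001,0.002,0,0,0,0,0,0.001,0.003,0,0,0,0,0,0.001,0.003,0,0,0,0,0,0.001,0.003,0,0,0,0]

```text
time: 7.2
tcp_pos: [0.449, -0.0532, 0.0269]
ee_rot: [0.002, 0.034, 0.999, -0.001]
ft_force: [0.7, -6.5, 13.2]
width: 0.0044
```

```bash
python3 fit.py
```

```text
7.2 [ 0.44902638 -0.05316814  0.02689379] 0.004353056447575325 [ 0.69393955 -6.5112201  13.2340818 ]
uv rect ((450.00830078125, 55.67776870727539), (180.876708984375, 170.99496459960938), 89.89678192138672) [[ 0.3645  0.3648  0.5343  0.5348]
 [-0.0323 -0.0287  0.1348  0.1442]]
0.02 [0.1262 0.1274 0.1288]
0.055 [0.094  0.0994 0.1276]
0.07 [0.1099 0.1113 0.1177]
mm [ 1.2  0.8 -0. ] deg [-0.05  0.25 -0.02]
```

Call:
jog_arm:
  steps: [0,0,0.002,0,0,0,0,0,0,0.003,0,0,0,0,0,0,0.003,0,0,0,0,0,0,0.003,0,0,0,0]

```text
time: 7.65
tcp_pos: [0.449, -0.0505, 0.0269]
ee_rot: [0.002, 0.034, 0.999, -0.001]
ft_force: [-0.8, -7.2, 13.1]
width: 0.0043
```

Call:
jog_arm:
  steps: [0.05,0,0,0,0,0,0,0.05,0,0,0,0,0,0,0.05,0,0,0,0,0,0,0.05,0,0,-0.03,0,0,0,0.05,0,0,-0.08,0,0,0,0.03,0,0,-0.13,0,0,0,0.03,0,0,-0.18,0,0,0,0.03,0,0,-0.2,0,0,0,0.03,0,0,-0.2,0,0,0]

```text
time: 8.55
tcp_pos: [0.4492, -0.0485, 0.2284]
ee_rot: [0.003, 0.033, 0.999, 0.001]
ft_force: [0.7, 0.3, 0.2]
width: 0.0301
```

```bash
python3 fit.py; python3 - <<'E'
from h import *
print(tool()[0]); go([.472,.2908,.2268],86.1)
E
```

```text
8.55 [ 0.44916858 -0.04845998  0.22835369] 0.030112790885559987 [0.71600739 0.25282908 0.20873451]
uv rect ((449.9025573730469, 60.65033721923828), (170.55360412597656, 172.12767028808594), 89.99903106689453) [[ 0.3643  0.3647  0.5346  0.5357]
 [-0.0245 -0.0239  0.1376  0.1433]]
0.02 [0.1051 0.1289 0.1315]
0.055 [0.1038 0.1124 0.1304]
0.07 [0.1104 0.1111 0.1157]
mm [-0.1 -4.  -1.9] deg [0.1  0.14 0.16]
[ 0.44809019 -0.04829032  0.22646833]
mm [-1.700e+00  3.399e+02  3.000e-01] deg [0.1  0.14 0.16]
```

The basin is now flush: rim from v = -0.024 to 0.138, centred on u = 0.450. I'll move over the bar.

Call:
jog_arm:
  steps: [0.03,-0.002,0.34,0,0,0,0,0.03,-0.002,0.34,0,0,0,0,0.03,-0.002,0.34,0,0,0,0,0.03,-0.002,0.34,0,0,0,0,0.03,-0.002,0.34,0,0,0,0,0.03,-0.002,0.34,0,0,0,0,0.03,-0.002,0.34,0,0,0,0,0.03,-0.002,0.34,0,0,0,0,0.03,-0.002,0.34,0,0,0,0,0.03,-0.002,0.34,0.06,0,0,0,0.03,-0.002,0.34,0.06,0,0,0,0.03,-0.002,0.34,0.06,0,0,0]

```text
time: 9.8
tcp_pos: [0.4709, 0.2879, 0.1637]
ee_rot: [-0.002, 0.034, 0.999, -0.002]
ft_force: [0.7, 0.5, -0.3]
width: 0.0301
```

```bash
python3 - <<'E'
from h import *
p,r=tool();print(p); go([.472,.2908,.075],86.1)
a,d=vision.read_camera("wrist");save("w2.png",a)
c=vision.get_calibration("wrist");K=np.array(c["camera_matrix"]);T=np.array(c["hand_eye"])
l=landmark_of("tray_bar","wrist")[:1];print(l)
v,u=np.mgrid[0:420,0:560];x=u-K[0,2];y=v-K[1,2];rr=np.hypot(x,y)+1e-9;t=np.tan(np.minimum(rr/K[0,0],1.4))
W=np.stack([x/rr*t*d,-y/rr*t*d,-d],-1)@T[:3,:3].T+T[:3,3];W=r.apply(W.reshape(-1,3))+p
th=np.radians(-3.9);ex=np.array([np.cos(th),np.sin(th)]);ey=np.array([-np.sin(th),np.cos(th)])
U,V=W[:,:2]@ex,W[:,:2]@ey
k=(d.ravel()>0)&(abs(W[:,2]-.095)<.02)&(V>.305)&(V<.345)&(abs(U-.45)<.06)
print(k.sum(),[np.percentile(q[k],[2,50,98]).round(4) for q in (U,V,W[:,2])])
g=(l and W.reshape(420,560,3)[int(l[0]["location"][1]),int(l[0]["location"][0])]);print(g)
E
```

```text
[0.47094573 0.28786099 0.16369405]
mm [-1.2  3.4 88.7] deg [-0.23 -0.22 -0.02]
[{'location': [290.9, 227.3], 'conf': 0.76}]
2711 [array([0.4031, 0.4432, 0.4983]), array([0.3067, 0.3249, 0.3319]), array([0.0951, 0.0988, 0.1008])]
[0.47283434 0.29477908 0.09907147]
```

View pics/w2.png

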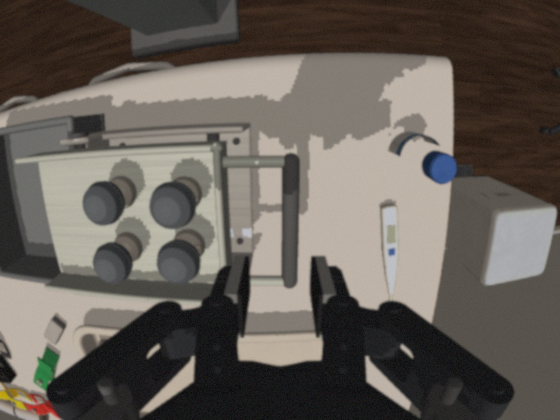

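The wrist view shows the bar at column ~290 with the fingers' middle at ~280. The measured bar is at v ≈ 0.3255, about 3 mm further on. I'll shift, descend and grip.

Call:
jog_arm:
  steps: [0.03,0,0.003,0.03,0,0,0,0.03,0,0.003,0.06,0,0,0,0.03,0,0.003,0.08,0,0,0,0.03,0,0.003,0.089,0,0,0,0.03,0,0.003,0.089,0,0,0,0,0,0.003,0.089,0,0,0,0,0,0.003,0.089,0,0,0,0,0,0.003,0.089,0,0,0,0,0,0.003,0.089,0,0,0,0,0,0.003,0.089,0,0,0]

```text
time: 10.9
tcp_pos: [0.4736, 0.2946, 0.0783]
ee_rot: [0.001, 0.033, 0.999, 0.002]
ft_force: [-0.7, 4.0, 7.8]
width: 0.0094
```

```bash
python3 - <<'E'
from h import *
s=ctrl.read_state();print(s["q"].round(2),s["tcp_pos"],s["width"],s["wrist_torque"])
for th in np.arange(.0,1.01,.1):
    c,n=np.cos(th),np.sin(th);print(round(th,2),"y %.1f z %.1f"%(170*c-18*n-170,-(170*n+18*c-18)))
E
```

```text
[-0.97  0.5   0.43  1.93 -0.3   0.76  1.13] [0.4735577  0.29463309 0.07828492] 0.009434555162605444 [ 0.63076544  0.07061931 -0.05830368]
0.0 y 0.0 z -0.0
0.1 y -2.6 z -16.9
0.2 y -7.0 z -33.4
0.3 y -12.9 z -49.4
0.4 y -20.4 z -64.8
0.5 y -29.4 z -79.3
0.6 y -39.9 z -92.8
0.7 y -51.6 z -105.3
0.8 y -64.5 z -116.5
0.9 y -78.4 z -126.4
1.0 y -93.3 z -134.8
```

Call:
jog_arm:
  steps: [0,0,-0.001,-0.0085,0,0,0,0,0,-0.0026,-0.0169,0,0,0,0,0,-0.0047,-0.0252,0,0,0,0,0,-0.007,-0.0334,0,0,0,0,0,-0.0098,-0.0415,0,0,0,0,0,-0.0129,-0.0494,0,0,0,0,0,-0.0165,-0.0572,0,0,0,0,0,-0.0204,-0.0648,0,0,0,0,0,-0.0248,-0.0722,0,0,0,0,0,-0.0294,-0.0793,0,0,0,0,0,-0.0294,-0.0793,0,0,0]

```text
time: 12.0
tcp_pos: [0.4716, 0.2665, 0.1583]
ee_rot: [0.002, 0.033, 0.999, 0.003]
ft_force: [0.3, 7.8, 3.2]
width: 0.0097
```

```bash
python3 - <<'E'
from h import *
s=ctrl.read_state();print(s["q"].round(2),s["tcp_pos"],s["width"],s["wrist_torque"],s["ft_force"])
a,d,P=snap("scene");save("l1.png",cv2.resize(a[100:290,170:370],None,fx=3,fy=3))
for r in regions_of("electrode_1","scene")[:6]:
    m=r["mask"];print(round(r["conf"],2),r["location"],np.median(P[m],0).round(3))
E
```

```text
[-0.98  0.37  0.48  1.91 -0.22  0.91  1.11] [0.47155195 0.26649124 0.15826684] 0.009746810716195146 [ 1.92702578 -0.3025192  -0.01317697] [0.25717365 7.82782454 3.22908354]
0.66 [352.4, 330.7] [ 0.425 -0.426  0.023]
0.45 [232.6, 182.2] [0.434 0.126 0.127]
0.43 [246.4, 177.9] [0.479 0.117 0.124]
0.43 [240.7, 168.1] [0.479 0.157 0.142]
```

View pics/l1.png

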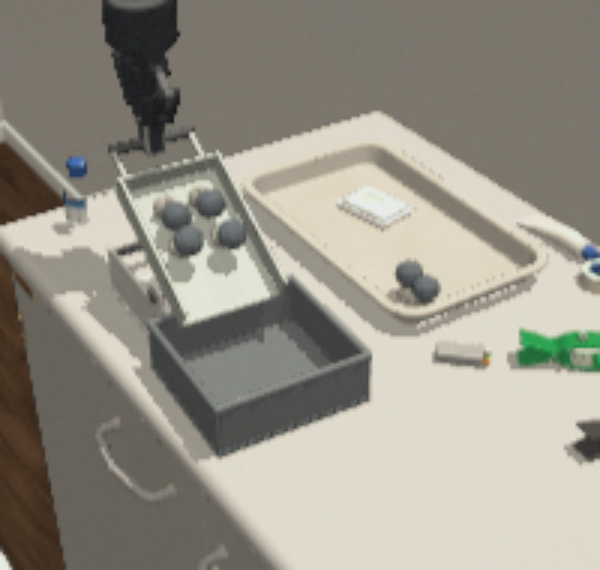

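The tray is at about 0.5 rad with its lip (crop (230,300)) over the basin, and the electrodes (crop (170–235, 200–240)) are still standing. I'll lift further.

Call:
jog_arm:
  steps: [0,0,-0.0051,-0.0069,0,0,0,0,0,-0.0105,-0.0135,0,0,0,0,0,-0.0162,-0.0199,0,0,0,0,0,-0.0222,-0.026,0,0,0,0,0,-0.0285,-0.0318,0,0,0,0,0,-0.0285,-0.0318,0,0,0,0,0,-0.0285,-0.0318,0,0,0,0,0,-0.0285,-0.0318,0,0,0,0,0,-0.0285,-0.0318,0,0,0]

```text
time: 13.0
tcp_pos: [0.4698, 0.2402, 0.1903]
ee_rot: [0.002, 0.032, 0.999, 0.004]
ft_force: [-0.5, 12.4, 9.7]
width: 0.0096
```

```bash
cat > look.py <<'E'
import sys
from h import *
s=ctrl.read_state();print(s["time"],s["q"].round(2),s["tcp_pos"],s["width"],s["wrist_torque"],s["ft_force"])
a,d,P=snap("scene");save(sys.argv[1],cv2.resize(a[100:290,170:370],None,fx=3,fy=3))
for r in regions_of("electrode_1","scene")[:8]:
    m=r["mask"];print(round(r["conf"],2),r["location"],np.median(P[m],0).round(3))
E
python3 look.py l2.png
```

```text
13.0 [-0.97  0.3   0.51  1.91 -0.18  0.96  1.13] [0.46980916 0.24015528 0.1903222 ] 0.009601447299639337 [2.70189494 0.08258201 0.00315053] [-0.53424061 12.35542074  9.67847702]
0.55 [269.1, 219.9] [0.489 0.015 0.03 ]
```

View pics/l2.png

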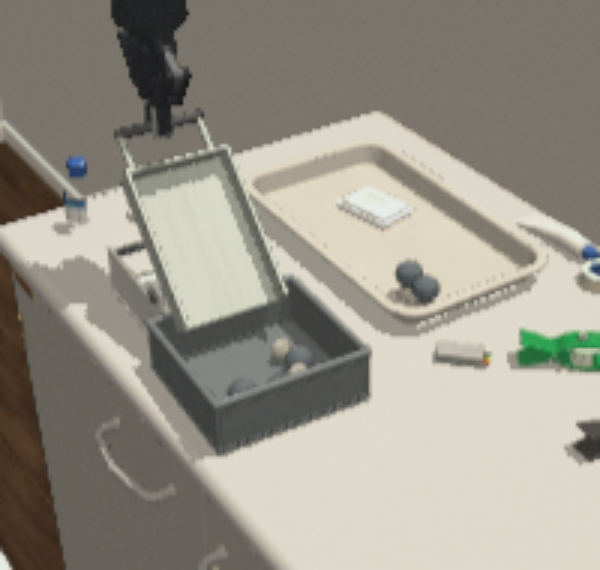

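The tray is empty and electrodes are visible in the basin (crop (240,385) and (290,355)). I'll lower it gently along the same arc.

Call:
jog_arm:
  steps: [0,0,0.0063,0.0058,0,0,0,0,0,0.0123,0.0119,0,0,0,0,0,0.018,0.0183,0,0,0,0,0,0.0234,0.0249,0,0,0,0,0,0.0285,0.0318,0,0,0,0,0,0.0331,0.0389,0,0,0,0,0,0.0375,0.0463,0,0,0,0,0,0.0414,0.0539,0,0,0,0,0,0.045,0.0617,0,0,0,0,0,0.0481,0.0696,0,0,0,0,0,0.0509,0.0777,0,0,0,0,0,0.0509,0.0777,0,0,0]

```text
time: 14.3
tcp_pos: [0.473, 0.2883, 0.1105]
ee_rot: [0.001, 0.033, 0.999, 0.001]
ft_force: [2.1, 6.6, 1.6]
width: 0.0098
```

Call:
jog_arm:
  steps: [0,0,0.0013,0.0041,0,0,0,0,0,0.0023,0.0082,0,0,0,0,0,0.0034,0.0123,0,0,0,0,0,0.0044,0.0165,0,0,0,0,0,0.0053,0.0207,0,0,0,0,0,0.006,0.0249,0,0,0,0,0,0.0066,0.0285,0,0,0,0,0,0.0069,0.031,0,0,0,0,0,0.007,0.033,0,0,0,0,0,0.007,0.034,0,0,0,0,0,0.007,0.034,0,0,0]

```text
time: 15.4
tcp_pos: [0.4735, 0.2946, 0.0785]
ee_rot: [0.001, 0.033, 0.999, 0.002]
ft_force: [-3.8, 1.9, 17.7]
width: 0.0096
```

```bash
python3 - <<'E'
from h import *
s=ctrl.read_state();print(s["time"],s["tcp_pos"],s["width"],s["ft_force"],s["wrist_torque"])
a,d,P=snap("scene");P=P.reshape(-1,3)
th=np.radians(-3.9);ex=np.array([np.cos(th),np.sin(th)]);ey=np.array([-np.sin(th),np.cos(th)])
u,v=P[:,:2]@ex,P[:,:2]@ey
k=(abs(u-.45)<.04)&(v>.13)&(v<.26)&(P[:,2]>.06);f=np.polyfit(v[k],P[k,2],1);print("floor slope",f[0],"z at mid",np.median(P[k,2]))
E
```

```text
15.4 [0.47353046 0.29456802 0.07850503] 0.009599915220431758 [-3.77413715  1.86085493 17.71549306] [ 0.09893849  0.70326818 -0.0120388 ]
floor slope 1.1971953183402666 z at mid 0.08144457008210682
```

The tray rests on its rear bar: TCP height is the same as before the lift and the load is on the bar. I'll release and rise, then look at the basin with the wrist camera.

Call:
jog_arm:
  steps: [0.03,0,0,0,0,0,0,0.03,0,0,0,0,0,0,0.03,0,0,0,0,0,0,0.03,0,0,-0.03,0,0,0,0.03,0,0,-0.08,0,0,0,0.03,0,0,-0.13,0,0,0,0.03,0,0,-0.18,0,0,0,0.03,0,0,-0.21,0,0,0,0.03,0,0,-0.21,0,0,0]

```text
time: 16.35
tcp_pos: [0.4744, 0.2937, 0.2905]
ee_rot: [0.003, 0.034, 0.999, 0.003]
ft_force: [1.0, 0.8, -0.1]
width: 0.0299
```

Call:
jog_arm:
  steps: [0.03,0,-0.24,0,0,0,0,0.03,0,-0.24,0,0,0,0,0.03,0,-0.24,0,0,0,0,0.03,0,-0.24,0,0,0,0,0.03,0,-0.24,0,0,0,0,0.03,0,-0.24,0,0,0,0,0.03,0,-0.24,0,0,0,0,0.03,0,-0.24,0,0,0,0]

```text
time: 17.15
tcp_pos: [0.4562, 0.0547, 0.2854]
ee_rot: [-0.0, 0.033, 0.999, -0.0]
ft_force: [0.8, 0.7, 0.2]
width: 0.03
```

```bash
python3 - <<'E'
from h import *
s=ctrl.read_state();print(s["time"],s["tcp_pos"])
w=vision.read_camera("wrist")[0];print([(round(r["conf"],2),r["location"]) for r in regions_of("electrode_1","wrist")])
a,d,P=snap("scene");P=P.reshape(-1,3)
th=np.radians(-3.9);ex=np.array([np.cos(th),np.sin(th)]);ey=np.array([-np.sin(th),np.cos(th)])
u,v=P[:,:2]@ex,P[:,:2]@ey
k=(abs(u-.45)<.04)&(v>.13)&(v<.26)&(abs(P[:,2]-.08)<.04);print("slope",np.polyfit(v[k],P[k,2],1)[0])
b=(abs(P[:,2]-.06)<.004)&(u>.34)&(u<.56)&(v<.14)&(v>-.05);print("basin",cv2.minAreaRect(np.c_[u,v][b].astype(np.float32)*1000))
save("fin.png",np.hstack([cv2.resize(w[:,:],(440,330)),a[60:390,170:500]]))
E
```

```text
17.15 [0.45621914 0.05474958 0.2854222 ]
[(0.92, [218.6, 173.2]), (0.91, [229.9, 135.0]), (0.85, [253.0, 197.8]), (0.78, [221.3, 193.9])]
slope 0.15912057299048496
basin ((450.12298583984375, 57.31590270996094), (163.3175506591797, 172.70254516601562), 89.56420135498047)
```

View pics/fin.png

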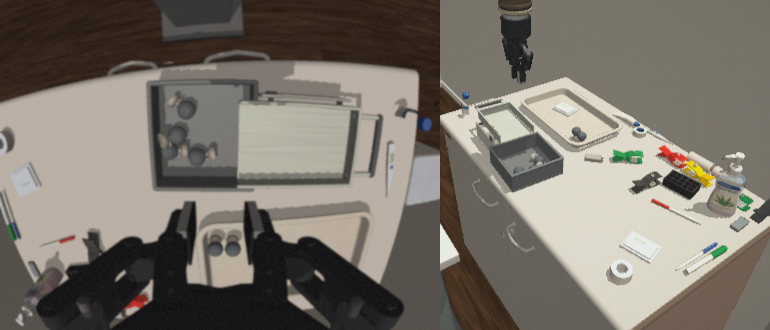

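The wrist view shows all four electrodes in the basin, at panel (165–210, 105–155). The tray is empty and looks level, and the bystanders are in place. The slope figure probably includes some of the basin rim, so I'll check that before handing in.

```bash
python3 - <<'E'
from h import *
a,d,P=snap("scene");P=P.reshape(-1,3)
th=np.radians(-3.9);ex=np.array([np.cos(th),np.sin(th)]);ey=np.array([-np.sin(th),np.cos(th)])
u,v=P[:,:2]@ex,P[:,:2]@ey
for lo in np.arange(.11,.27,.03):
    k=(abs(u-.45)<.03)&(v>lo)&(v<lo+.03)&(P[:,2]>.07)&(P[:,2]<.2);print(lo.round(2),k.sum(),np.median(P[k,2]).round(4))
k=(abs(u-.45)<.04)&(abs(v-.323)<.012)&(P[:,2]>.05);z=P[k,2];print("bar z",np.percentile(z,[5,50,95]))
if np.median(z)<.103: ctrl.job_done();print("handed in")
E
```

```text
0.11 114 0.0811
0.14 104 0.0816
0.17 96 0.081
0.2 92 0.0815
0.23 86 0.0813
0.26 186 0.0903
bar z [0.08859152 0.09500256 0.09905714]
the job is handed in; nothing more can be done
handed in
```

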